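# Let down the dead weight of a bonding press

## Task

A glued battery pack lies on the bed of the little bonding press, under a weight that a pawl holds up. Take the release bar, lift the pawl's tail with its tip from below and keep it lifted so that the weight sinks by itself until its pad rests on the battery. Do it gently: do not force the pawl hard against its stop, keep the gripper off the press, do not shift the battery or knock the other things about, and at the end lay the bar flat on the bench or its mat, clear of the press.

Things in the scene. Friction and masses are not known exactly. Their poses are not given: they have to be found in the camera images.
- press: small bonding press fixed to the bench: grey C-frame, steel ram with a tooth rack and dark weights on top (60 mm across, up to 0.29 m high). Origin on the bench under the ram; z up, -x is its front, facing the robot within 0.3 rad. Base x -68 to 82, y -60 to 60, 12 mm high; head z 108 to 158, front at x -17 mm. Below the pawl's tail, in front of x -28 mm, all is free down to the base
- pawl_pin (a point): pin of the steel pawl, x -19, z 166 mm on the press: a bell crank whose arm hangs to a nose under a ram tooth and whose 14 mm wide tail points to -x. The block with pin, pawl and stop is clamped in slots as one, up to 6 mm higher or lower than all figures given here; the point does not show this: find it by feel
- pawl_tail (a point): lowest point of the bead (18 mm across y, 8 mm thick) under the tail's front end, pawl at rest, block at mid setting: x -55, z 157.5 mm on the press; does not move with the pawl. Bead raised 3.3 mm: nose out, weight sinks; at 4.5 mm a hard stop. Takes 3 to 6 N. A light spring returns the pawl; if let go early it catches the next tooth (7 mm pitch, none below ram_height 0.02)
- bed (a point): centre of the round steel bed's top, 16 mm above the bench, under the ram; axes as the press
- ram_height (a joint): height of the pad's underside above the bed, in m: 0.04 to 0.074 at the start, about 0.010 with the pad on the battery. Ram and weights are 0.55 to 0.9 kg; a dashpot slows the freed ram to 15 to 26 mm/s
- ram: 16 mm square steel bar with teeth on its front, two dark weights on top and a rubber pad, 30 mm across, at its lower end; origin at the centre of the pad's underside
- battery: loose dark flat camera battery, 53 x 35 x 10 mm, lying centred on the bed with its long side along the press's x; origin at the centre of its underside
- release_bar: loose release bar, 139 mm long: square black handle 72 x 20 x 20 mm, then a round steel bar, 8 mm diameter, with a round end. Lies flat on the bench's 2 mm thick mat, roughly along +x (within 0.5 rad), tip away from the robot. Origin at the centre of the handle (10 mm above what it lies on); x points along the bar to the tip, which is 103 mm from the origin. 0.075 kg
- bar_tip (a point): end of the steel bar on its axis; axes as the release bar's
- loupe: loose black loupe, 39 mm across, 28 mm high, a bystander; origin under its centre
- parts_dish: loose round metal dish, 87 mm across, 14 mm high, a bystander; origin under its centre
- lens_cap: loose black lens cap, 54 mm across, 8 mm high, a bystander; origin under its centre

How it is judged:
By the outcome, as a careful person would: the job done as asked, in the order asked, and still so for the second after the job is handed in, with the robot touching nothing.
It also fails if it takes over 64 s, if anything falls off the work surface, if the arm or the gripper's body presses on something with over 40 N, if the wrist force passes 120 N, or if a joint passes its speed limit or range.

## Robot

A 6-joint arm with a two-finger parallel gripper is mounted at the origin on a cart in front of the work surface, level with it; the furniture and walls round the work are solid. World frame = base frame: x ahead of the robot, y to its left, z up, the work surface at z = 0. Lengths are in mm, angles in rad, forces in N, time in s.
With the tool pointing down it reaches from about 350 to 975 mm from the base axis. Payload 7.1 kg.
Tool frame: the origin (TCP) lies midway between the tips of the shut fingers; the grasp point (between the pads) lies 19 mm behind it (ctrl.grip_depth is the distance from the TCP to the grasp point, in mm); z points along the fingers, y is the line along which they close (so a half turn about z gives the same grasp; the last joint's range is limited). The gripper opens to 88 mm and grips with 3 to 60 N. Pads are 20 mm wide; open, the fingers measure 115 mm over their backs; the gripper's body (75 mm by 178 mm) begins 61 mm behind the grasp point.
Start: joints at [1.232, 0.423, 1.63, -0, 1.089, -0.019], TCP at [196.453, 593.305, 222.675] pointing down, gripper open.
Joint ranges: [-3, 3], [-0.9, 2.11], [0.09, 2.58], [-1.31, 4.45], [0.11, 2.69], [-2.54, 2.54]. Speed limits (rad/s): [2.39, 2.39, 3.01, 3.14, 3.14, 3.14].

## Interface

Orientations are given as a rotation vector (axis times angle).
In Python, from workcell import ctrl, cams gives the robot as it stands.
- The arm moves only by the tool move_arm, never from a script. Its argument "steps" is a list of rows, each a list of 3 entries, a list of its own where there are three numbers: the shift along the tool's x, y, z in units of 25 mm (1.0 is 25 mm), then the turn about the tool's z in units of 5 degrees (1.0 is 5 degrees), then the closure, from 0 (fully open) to 1 (shut). A call has 1 to 20 rows; each row shifts and turns the commanded pose from where the row before left it, along the tool's axes as they then stand; what a row does not reach is not made up. A row lasts 1/12 s, in which the tool goes at most 41.7 mm and 7.16 degrees, less where a joint would pass 70% of its speed; a pose out of reach is approached as far as the arm can. A call is refused whole if a number of a shift passes 1 or a number of a turn 1, either way. A call with a gripper value outside its range is refused whole. The fingers move at their own pace and stop on an object; the grip force is fixed at half the most. Time passes only in rows, so rows that do not move let the fingers close. It gives the time, the measured TCP pose, the force, the opening and the grip force at its end, in the units of the state.
- ctrl.get_obs(): the state, without advancing time (a new reading comes with each control period).
- cams.get_image(name): name is "side" or "top" or "wrist"; returns a dict with "image" (480x640x3 uint8, red, green, blue), "camera_matrix" (3x3 intrinsics, pixels), "xyz" and "rotation" of the camera in the world; the wrist camera has in their place "mount" (4x4, takes a point from camera to tool coordinates, whose origin is the TCP and whose axes are the flange's). Camera axes: x right, y down, z forward; pixel columns grow to the right and rows downward; lengths in mm; the calibration is good to about 2 mm. The wrist camera is an equidistant fisheye: a pixel r from the principal point sees the ray r / f radians off the axis. A picture is of the moment at which its call begins: read the wrist's pose just before it. There is no depth.
- ctrl.close_job(): hands the job in; it is judged then, once.
Trained networks look in the newest picture that a camera, given by its name, has taken for a name from the list of things; names that differ only in an ending like _2 or _b are one class to them, and where a whole thing is asked for, a point or a joint stands for the part that bears it (a point fixed in the world has none). Each returns a list of dicts, best first, with "p" (0 to 1); they miss things now and then, are a little off and sometimes report something else, mostly with a low value. They report only what shows in the picture. A call takes as long as a camera call.
- cams.boxes_of(camera, thing): "rect" ([centre column, centre row, width, height] in pixels, round what is visible of it).
- cams.cut_out(camera, thing): "pixels" (480x640 bool, what is visible of it) and "rect" ([centre column, centre row, width, height] in pixels, round what is visible of it).
The state is a dict: "t": time; "qpos": joint angles; "qvel": joint speeds; "joint_torque": joint torques, N m; "ee_pos": TCP position; "orientation": TCP orientation; "ft_force": force on the tool from outside, world axes, zero at the start; "moment": the same for the moment, N m; "width": finger opening in mm; "grasp_force": force on a finger pad.
Only numpy, scipy, OpenCV 4.12 (cv2) and the standard library are available. Lean on these libraries where they do the work, as an engineer would, in place of code of your own. Each camera call takes 0.05 s, during which the arm holds its last target. There are 200 camera calls.

## Working session

There is one attempt and no reset: what is moved stays moved. The work goes in short steps, Python scripts to look and compute and a tool call to move; the robot and the scene stay as the last step left them, time stands still between calls to the robot, and variables do not carry over. Pictures are saved under pics/ and viewed, at most 10 in all, crops included, and the job is handed in when it is done.

Besides the shell and the picture viewer there is one more tool, called after "Request:" as name([rows], argument=value, ...), one row to a line, values as JSON. move_arm: Moves the arm, as the interface text tells. Its arguments: {"type":"object","properties":{"steps":{"type":"array"}},"required":["steps"]}

```bash
mkdir -p pics; ls; python3 - <<'E'
from workcell import ctrl,cams
import cv2,numpy as np
o=ctrl.get_obs(); print({k:np.round(v,3).tolist() for k,v in o.items()})
for c in("side","top"):
    d=cams.get_image(c); cv2.imwrite(f"pics/{c}0.png",d["image"][...,::-1])
    print(c,d["camera_matrix"].tolist(),np.round(d["xyz"],1).tolist(),np.round(d["rotation"],4).tolist())
    for n in("press","ram","battery","release_bar","loupe","parts_dish","lens_cap","bed","pawl_tail","pawl_pin","bar_tip"):
        try:
            print(n,[(round(b["p"],2),np.round(b["rect"]).tolist()) for b in cams.boxes_of(c,n)[:2]])
        except Exception as e: print(n,e)
E
```

```text
pics
{'t': 0.0, 'qpos': [1.232, 0.424, 1.631, -0.0, 1.089, -0.019], 'qvel': [0.001, 0.0, -0.0, -0.001, 0.0, -0.002], 'joint_torque': [-0.0, -54.461, -27.367, 0.064, 0.023, -0.0], 'ee_pos': [196.284, 592.794, 221.902], 'orientation': [-0.5, -3.101, 0.002], 'ft_force': [-0.186, -1.01, 0.424], 'moment': [-0.021, 0.054, -0.012], 'grasp_force': 0.0, 'width': 88.164}
side [[607.0983767606044, 0.0, 324.4260418205068], [0.0, 607.0983767606044, 243.33614666560356], [0.0, 0.0, 1.0]] [113.5, -625.7, 897.2] [-2.2273, 0.5439, -0.2576]
press [(0.59, [344.0, 235.0, 84.0, 144.0]), (0.42, [346.0, 195.0, 28.0, 58.0])]
ram [(0.9, [343.0, 195.0, 36.0, 66.0]), (0.55, [343.0, 237.0, 87.0, 141.0])]
battery [(0.22, [427.0, 348.0, 49.0, 38.0])]
release_bar [(0.86, [262.0, 231.0, 58.0, 23.0])]
loupe [(0.87, [324.0, 378.0, 23.0, 20.0])]
parts_dish [(0.92, [425.0, 347.0, 48.0, 37.0])]
lens_cap [(0.69, [375.0, 373.0, 28.0, 24.0])]
bed [(0.78, [342.0, 235.0, 88.0, 148.0])]
pawl_tail [(0.78, [344.0, 240.0, 86.0, 146.0])]
pawl_pin [(0.74, [343.0, 236.0, 89.0, 142.0])]
bar_tip [(0.77, [261.0, 230.0, 50.0, 16.0])]
top [[488.44658879368575, 0.0, 317.8375139325847], [0.0, 488.44658879368575, 243.1932081197187], [0.0, 0.0, 1.0]] [462.0, 187.5, 1052.5] [-2.1993, 2.2018, -0.0735]
press [(0.73, [315.0, 208.0, 65.0, 90.0])]
ram [(0.94, [311.0, 197.0, 49.0, 36.0])]
battery [(0.72, [425.0, 245.0, 26.0, 22.0])]
release_bar [(0.71, [211.0, 259.0, 16.0, 62.0])]
loupe [(0.64, [416.0, 288.0, 13.0, 18.0])]
parts_dish [(0.66, [427.0, 192.0, 45.0, 44.0])]
lens_cap [(0.65, [424.0, 245.0, 21.0, 22.0])]
bed [(0.8, [315.0, 210.0, 68.0, 91.0])]
pawl_tail [(0.63, [315.0, 208.0, 70.0, 92.0]), (0.29, [428.0, 192.0, 40.0, 40.0])]
pawl_pin [(0.92, [315.0, 209.0, 69.0, 88.0])]
bar_tip [(0.74, [211.0, 256.0, 8.0, 67.0])]
```

```bash
python3 - <<'E'
import cv2
t=cv2.imread("pics/top0.png"); s=cv2.imread("pics/side0.png")
cv2.imwrite("pics/topc.png",cv2.resize(t[140:320,180:450],None,fx=2.96,fy=2.96,interpolation=cv2.INTER_CUBIC))
cv2.imwrite("pics/sidec.png",cv2.resize(s[150:350,200:460],None,fx=3,fy=3,interpolation=cv2.INTER_CUBIC))
E
```

```text
(no output)
```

View pics/topc.png

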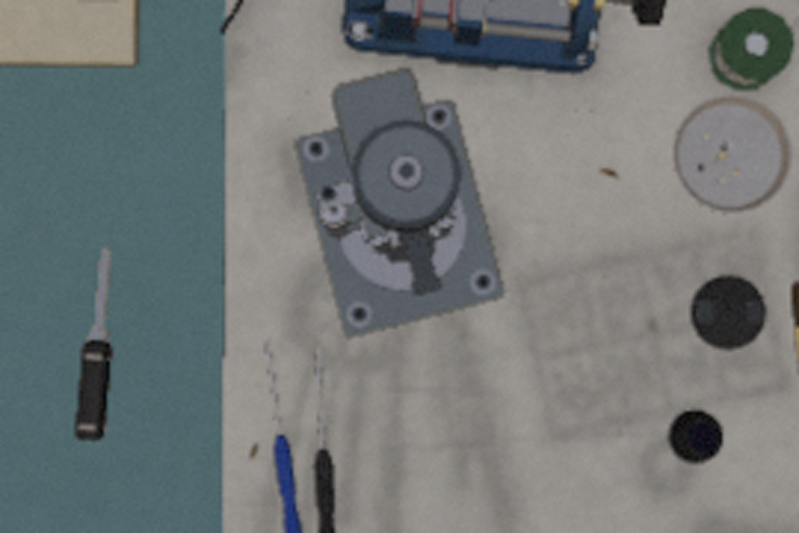

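View pics/sidec.png

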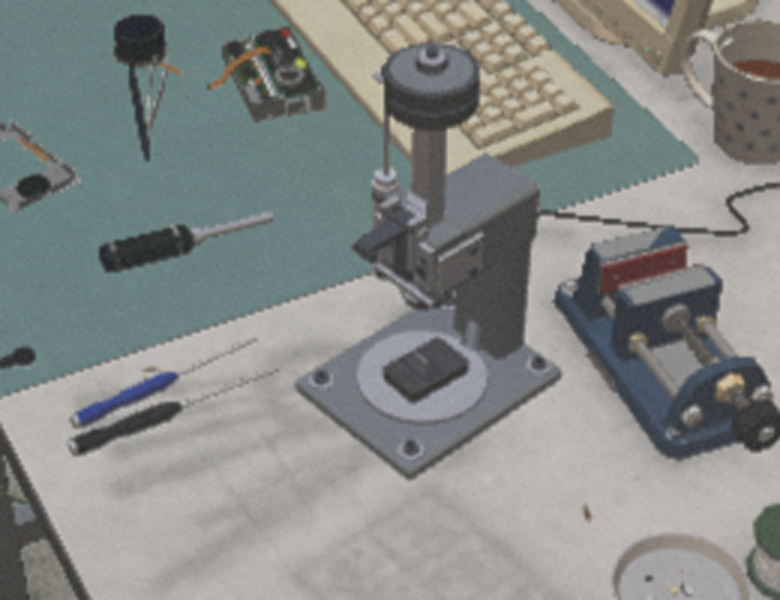

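The top crop shows the bar lying on the mat: handle end at (90,438), tip at (105,248). The press base corners are at (298,140), (347,337), (503,295) and (450,100), and the tail front is at (425,290). The side crop shows the tail front at about (365,250), the battery on the bed, and free space in front.

```bash
cat > h.py <<'E'
import numpy as np
from scipy.spatial.transform import Rotation as R
from scipy.optimize import least_squares
from workcell import ctrl,cams
def cam(d): 
    r=np.array(d["rotation"],float); r=r if r.shape==(3,3) else R.from_rotvec(r).as_matrix()
    return np.array(d["camera_matrix"]),r,np.array(d["xyz"])
def ray(c,px,z):
    K,r,p=c; v=r@np.linalg.solve(K,[*px,1]); return p+v*(z-p[2])/v[2]
def proj(c,P):
    K,r,p=c; q=K@(r.T@(np.array(P)-p)); return q[:2]/q[2]
E
python3 - <<'E'
from h import *
T=cam(cams.get_image("top")); S=cam(cams.get_image("side"))
tc=lambda u,v:(u/2.96+180,v/2.96+140); sc=lambda u,v:(u/3+200,v/3+150)
# press: corners (crop): back-left,front-left,front-right,back-right
cr=[(298,140),(347,337),(503,295),(450,100)]; loc=[(82,60),(-68,60),(-68,-60),(82,-60)]
W=np.array([ray(T,tc(*c),12)[:2] for c in cr]); print("corners",W.round(1).tolist())
def f(p):
    c,s=np.cos(p[2]),np.sin(p[2]); return (np.array(loc)@np.array([[c,s],[-s,c]])+p[:2]-W).ravel()
r=least_squares(f,[500,200,0]); print("press",r.x.round(3),r.fun.round(1))
x,y,a=r.x
def w(l): c,s=np.cos(a),np.sin(a); return [x+c*l[0]-s*l[1],y+s*l[0]+c*l[1],l[2]]
for n,l in(("tail tip top",(-57,0,166)),("bead",(-55,0,157.5)),("fl",(-68,60,12)),("fr",(-68,-60,12)),("br",(82,-60,12)),("bed",(0,0,16))):
    u=proj(T,w(l)); v=proj(S,w(l)); print(n,np.round(w(l),1),"topcrop",((u-[180,140])*2.96).round(),"sidecrop",((v-[200,150])*3).round())
for n,k in(("T",[((90,438),22),((97,343),22),((105,248),12)]),):
    for p,z in k: print("bar",ray(T,tc(*p),z).round(1))
print("side bar: handle end, tip",ray(S,sc(104,258),12).round(1),ray(S,sc(272,217),12).round(1))
for c,C in(("top",T),("side",S)):
    cams.get_image(c); m=cams.cut_out(c,"release_bar")
    if m:
        v,u=np.nonzero(m[0]["pixels"]); P=np.array([ray(C,q,15)[:2] for q in zip(u,v)]); mu=P.mean(0)
        e=np.linalg.svd(P-mu,full_matrices=False)[2][0]; e*=np.sign(e[0]); t=(P-mu)@e
        print(c,m[0]["p"],"centroid",mu.round(1),"ang",np.arctan2(e[1],e[0]).round(3),"ends",(mu+e*t.min()).round(1),(mu+e*t.max()).round(1))
o=ctrl.get_obs(); print(R.from_rotvec(o["orientation"]).as_matrix().round(3).tolist())
E
```

```text
corners [[638.0, 253.3], [495.2, 217.7], [525.4, 105.2], [667.3, 143.0]]
press [5.74697e+02 1.78039e+02 2.56000e-01] [ 0.9  3.5 -1.4  1.2 -1.3 -2.4  1.9 -2.3]
tail tip top [519.6 163.6 166. ] topcrop [428. 289.] sidecrop [358. 244.]
bead [521.5 164.1 157.5] topcrop [427. 287.] sidecrop [360. 253.]
fl [493.7 218.9  12. ] topcrop [345. 339.] sidecrop [289. 380.]
fr [524.1 102.8  12. ] topcrop [506. 297.] sidecrop [406. 473.]
br [669.2 140.7  12. ] topcrop [453.  97.] sidecrop [561. 369.]
bed [574.7 178.   16. ] topcrop [402. 226.] sidecrop [418. 375.]
bar [423.5 399.3  22. ]
bar [490.8 395.   22. ]
bar [559.5 392.   12. ]
side bar: handle end, tip [426.8 403.2  12. ] [561.  390.1  12. ]
top 0.91 centroid [474.9 398.2] ang -0.067 ends [421.1 401.8] [556.6 392.6]
side 0.64 centroid [473.8 395.4] ang -0.082 ends [420.2 399.8] [559.9 388.4]
[[-0.949, 0.314, -0.0], [0.314, 0.949, -0.0], [0.0, -0.0, -1.0]]
```

View pics/top0.png

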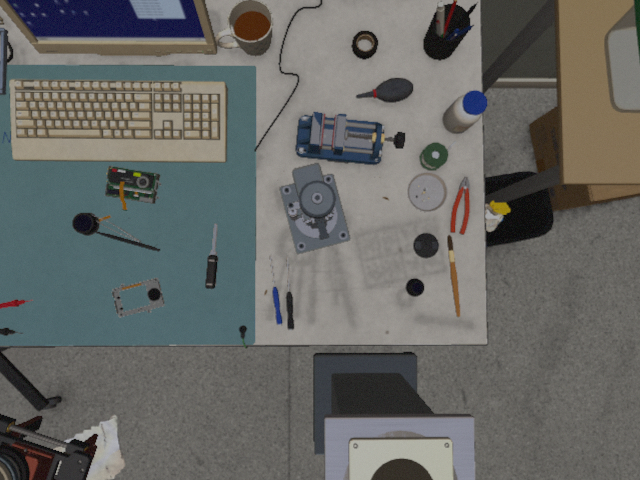

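The full top picture shows nothing tall within about 100 mm of the bar at (212,255). The screwdrivers at (285,305) lie well clear of it.

Request:
move_arm([
  [[0,0,0],-0.96,0],
  [[0,0,0],-0.96,0],
  [[0,0,0],-0.96,0],
  [[-0.83,-0.5,0],0,0],
  [[-0.83,-0.5,0],0,0],
  [[-0.83,-0.5,0],0,0],
  [[-0.83,-0.5,0],0,0],
  [[-0.83,-0.5,0],0,0],
  [[-0.83,-0.5,0],0,0],
  [[-0.83,-0.5,0],0,0],
  [[-0.83,-0.5,0],0,0],
  [[-0.83,-0.5,0],0,0],
  [[-0.83,-0.5,0],0,0],
  [[-0.83,-0.5,0],0,0],
  [[-0.83,-0.5,0],0,0],
  [[-0.83,-0.5,0],0,0],
  [[-0.83,-0.5,0],0,0],
  [[0,0,0],0,0],
  [[0,0,0],0,0],
])

```text
t: 3.08
ee_pos: [475.0, 398.2, 222.6]
orientation: [-0.111, -3.139, -0.0]
ft_force: [-0.4, 0.1, -0.1]
width: 87.7
grasp_force: 0.0
```

```bash
cat >> h.py <<'E'
def obs():
    o=ctrl.get_obs(); m=R.from_rotvec(o["orientation"]).as_matrix()
    print("t",round(o["t"],2),"pos",np.round(o["ee_pos"],1),"xang",np.degrees(np.arctan2(m[1,0],m[0,0])).round(2),"z",m[:,2].round(3),"F",np.round(o["ft_force"],2),"M",np.round(o["moment"],2),"w",round(o["width"],1),round(o["grasp_force"],1),"q6",round(o["qpos"][5],2))
    return o,m
def to(p,o,m): print("tool units",(m.T@(np.array(p)-o["ee_pos"])/25).round(3))
E
python3 - <<'E'
from h import *
import cv2
o,m=obs(); d=cams.get_image("wrist"); cv2.imwrite("pics/w1.png",d["image"][...,::-1])
K=d["camera_matrix"]; M=np.array(d["mount"]); print(np.round(M,3).tolist(),np.round(K,1).tolist())
to([475,397.3,o["ee_pos"][2]],o,m)
b=cams.cut_out("wrist","release_bar")
def fray(px,z):
    v=(np.array(px)-K[:2,2])/K[0,0]; r=np.hypot(*v); c=np.array([*(v/r*np.sin(r)),np.cos(r)])
    c0=m@M[:3,3]+o["ee_pos"]; w=m@M[:3,:3]@c; return c0+w*(z-c0[2])/w[2]
if b:
    v,u=np.nonzero(b[0]["pixels"]); P=np.array([fray(q,12)[:2] for q in zip(u,v)]); mu=P.mean(0)
    e=np.linalg.svd(P-mu,full_matrices=False)[2][0]; e*=np.sign(e[0]); t=(P-mu)@e
    print(b[0]["p"],"ang",np.degrees(np.arctan2(e[1],e[0])),"ends",mu+e*t.min(),mu+e*t.max())
E
```

```text
t 3.08 pos [475.  398.2 222.6] xang 175.95 z [-0.  0. -1.] F [-0.4   0.14 -0.13] M [-0.02 -0.02  0.05] w 87.7 0.0 q6 -0.82
[[0.0, -0.961, -0.277, 76.426], [1.0, 0.001, -0.001, -0.497], [0.001, -0.277, 0.961, -161.722], [0.0, 0.0, 0.0, 1.0]] [[371.6, 0.0, 318.1], [0.0, 371.6, 238.8], [0.0, 0.0, 1.0]]
tool units [-0.003 -0.035 -0.   ]
0.85 ang -4.761680549418955 ends [422.08313234 401.2214514 ] [560.08074608 389.72640647]
```

View pics/w1.png

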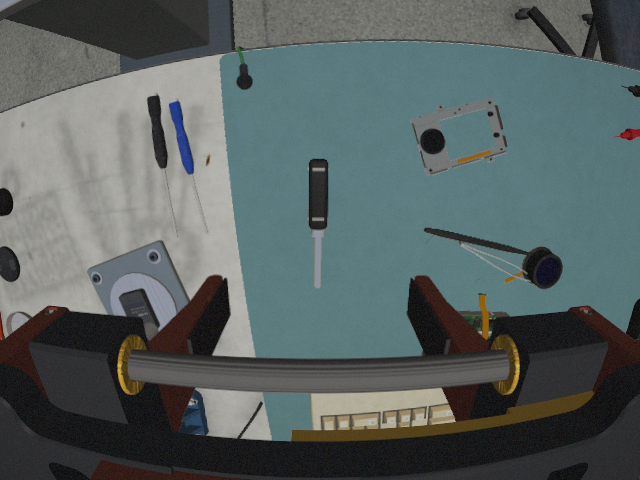

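The wrist picture shows the bar aligned with the tool, with the handle at (318,195), the tip at (318,287), and open floor for both fingers. I descend and grip.

Request:
move_arm([
  [[0,-0.04,1],0,0],
  [[0,0,1],0,0],
  [[0,0,1],0,0],
  [[0,0,1],0,0],
  [[0,0,1],0,0],
  [[0,0,1],0,0],
  [[0,0,1],0,0],
  [[0,0,0.9],0,0],
  [[0,0,0.4],0,0],
  [[0,0,0.25],0,0],
  [[0,0,0.12],0,0],
  [[0,0,0],0,0],
  [[0,0,0],0,0.5],
  [[0,0,0],0,0.8],
  [[0,0,0],0,1],
  [[0,0,0],0,1],
  [[0,0,0],0,1],
  [[0,0,0],0,1],
  [[0,0,0],0,1],
  [[0,0,0],0,1],
])

```text
t: 4.85
ee_pos: [474.2, 397.8, 5.9]
orientation: [-0.108, -3.14, 0.0]
ft_force: [0.4, 0.5, 0.0]
width: 38.0
grasp_force: 0.0
```

```bash
python3 -c "
from h import *
obs()"
```

```text
t 4.85 pos [474.2 397.8   5.9] xang 176.07 z [-0. -0. -1.] F [0.35 0.53 0.03] M [-0.01  0.01  0.01] w 38.0 0.0 q6 -0.82
```

Request:
move_arm([
  [[0,0,0.04],0,1],
  [[0,0,0],0,1],
  [[0,0,0],0,1],
  [[0,0,0],0,1],
  [[0,0,0],0,1],
  [[0,0,0],0,1],
  [[0,0,0],0,1],
  [[0,0,0],0,1],
])

```text
t: 5.52
ee_pos: [474.2, 397.8, 4.9]
orientation: [-0.108, -3.14, 0.0]
ft_force: [0.4, 0.8, -1.4]
width: 19.8
grasp_force: 30.0
```

Request:
move_arm([
  [[0,0,-0.4],0,1],
  [[0,0,-0.9],0,1],
  [[0,0,-0.95],-0.93,1],
  [[0,0,-0.95],-0.93,1],
  [[0,0,-0.95],-0.93,1],
  [[0,0,-0.93],-0.94,1],
  [[0.41,-0.68,0],0,1],
  [[0.41,-0.68,0],0,1],
  [[0.41,-0.68,0],0,1],
  [[0.41,-0.68,0],0,1],
  [[0.41,-0.68,0],0,1],
  [[0.41,-0.68,0],0,1],
  [[0.41,-0.68,0],0,1],
  [[0.41,-0.68,0],0,1],
  [[0.41,-0.68,0],0,1],
  [[0.41,-0.68,0],0,1],
  [[0.41,-0.68,0],0,1],
  [[0.41,-0.68,0],0,1],
  [[0.41,-0.68,0],0,1],
  [[0.41,-0.68,0],0,1],
])

```text
t: 7.18
ee_pos: [395.8, 130.4, 132.7]
orientation: [-0.403, 3.115, 0.0]
ft_force: [-0.2, 0.2, -0.3]
width: 19.4
grasp_force: 30.0
```

```bash
python3 - <<'E'
from h import *
import cv2
o,m=obs(); to([447.5,144.7,132],o,m)
a=.256;ex=np.array([np.cos(a),np.sin(a),0]);ey=np.array([-np.sin(a),np.cos(a),0])
for c in("side","top"):
    d=cams.get_image(c); C=cam(d)
    tip=o["ee_pos"]-m[:,0]*85.5+[0,0,7.1]; h=o["ee_pos"]+m[:,0]*54+[0,0,7.1]
    bead=np.array([574.7,178.04,157.5])-55*ex
    print(c,"pred tip",proj(C,tip).round(1),"handle end",proj(C,h).round(1),"bead",proj(C,bead).round(1),[np.round(b["rect"]).tolist() for b in cams.boxes_of(c,"release_bar")[:1]])
    u,v=proj(C,bead).round().astype(int)
    if c=="side": v0,u0=v-75,u-120
    else: v0,u0=v-60,u-80
    I=cv2.resize(d["image"][v0:v0+150,u0:u0+200,::-1],None,fx=4,fy=4,interpolation=cv2.INTER_CUBIC); print("crop origin",u0,v0)
    cv2.imwrite(f"pics/{c}2.png",I)
E
```

```text
t 7.18 pos [395.8 130.4 132.7] xang -165.26 z [ 0.001  0.    -1.   ] F [-0.17  0.25 -0.35] M [ 0.05 -0.   -0.02] w 19.4 30.0 q6 -1.54
tool units [-2.147  0.026  0.03 ]
side pred tip [302.7 251.9] handle end [242.9 286.9] bead [320.1 234.4] [[255.0, 280.0, 21.0, 22.0]]
crop origin 200 159
top pred tip [330.3 260.6] handle end [349.7 333.3] bead [324.1 237. ] [[315.0, 209.0, 68.0, 92.0]]
crop origin 244 177
```

View pics/side2.png

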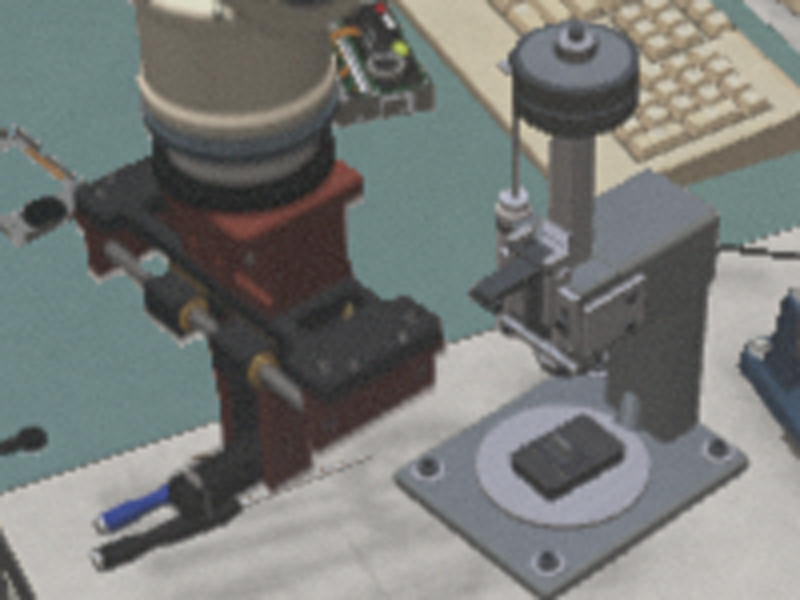

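View pics/top2.png

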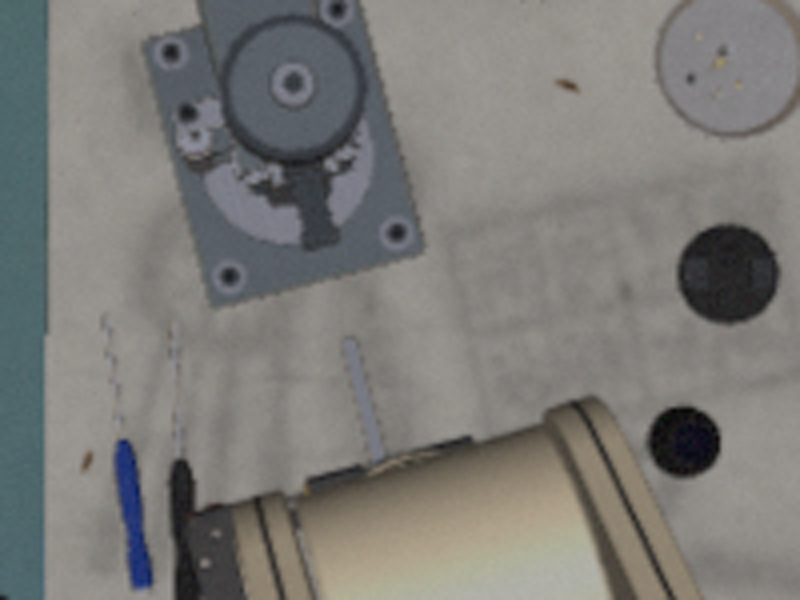

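Top picture: the tip at (331,261.5) matches the prediction of (330,260.6), and the tail front at (324,238) matches the fitted press pose. In the side picture the weight is still up and the bar is hidden behind the gripper. I move in under the tail.

Request:
move_arm([
  [[-0.2,0.02,0],0,1],
  [[-0.25,0,0],0,1],
  [[-0.25,0,0],0,1],
  [[-0.25,0,0],0,1],
  [[-0.25,0,0],0,1],
  [[-0.25,0,0],0,1],
  [[-0.25,0,0],0,1],
  [[-0.25,0,0],0,1],
  [[-0.2,0,0],0,1],
  [[0,0,0],0,1],
  [[0,0,0],0,1],
  [[0,0,0],0,1],
])

```text
t: 8.38
ee_pos: [447.4, 145.2, 131.8]
orientation: [0.402, -3.115, 0.0]
ft_force: [-0.2, 0.4, -0.6]
width: 19.6
grasp_force: 30.0
```

```bash
python3 - <<'E'
from h import *
import cv2
o,m=obs(); to([447.5,144.7,132],o,m)
d=cams.get_image("side"); C=cam(d)
print(proj(C,o["ee_pos"]-m[:,0]*85.5+[0,0,7.1]))
cv2.imwrite("pics/side3.png",cv2.resize(d["image"][159:279,240:400,::-1],None,fx=5,fy=5,interpolation=cv2.INTER_CUBIC))
E
```

```text
t 8.38 pos [447.4 145.2 131.8] xang -165.28 z [-0.001 -0.    -1.   ] F [-0.21  0.38 -0.6 ] M [0.02 0.   0.07] w 19.6 30.0 q6 -1.54
tool units [ 0.003 -0.02  -0.008]
[323.38123591 239.72979801]
```

View pics/side3.png

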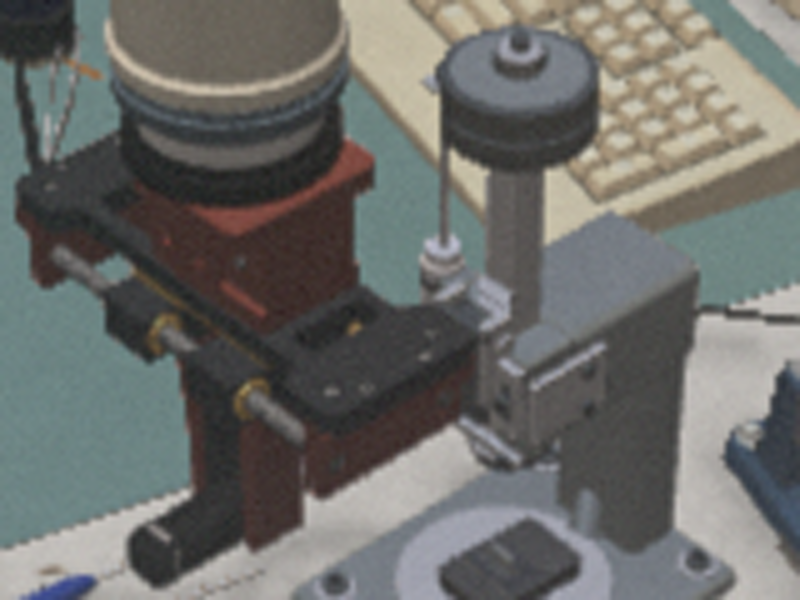

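The side picture shows the bar running under the tail, the gripper in front of and clear of the press, and the weight still up. Next I raise and feel for the bead.

Request:
move_arm([
  [[0,0,-0.08],0,1],
  [[0,0,-0.08],0,1],
  [[0,0,-0.08],0,1],
  [[0,0,0],0,1],
  [[0,0,0],0,1],
  [[0,0,0],0,1],
])

```text
t: 8.93
ee_pos: [447.8, 145.3, 138.0]
orientation: [-0.403, 3.115, 0.0]
ft_force: [-0.6, -0.6, -1.2]
width: 19.8
grasp_force: 30.0
```

Request:
move_arm([
  [[0,0,-0.04],0,1],
  [[0,0,0],0,1],
  [[0,0,0],0,1],
])

```text
t: 9.18
ee_pos: [447.8, 145.3, 138.9]
orientation: [0.403, -3.116, 0.0]
ft_force: [0.0, -0.5, -0.9]
width: 19.6
grasp_force: 30.0
```

Request:
move_arm([
  [[0,0,-0.04],0,1],
  [[0,0,0],0,1],
  [[0,0,0],0,1],
])

```text
t: 9.43
ee_pos: [447.9, 145.3, 140.0]
orientation: [-0.403, 3.116, 0.0]
ft_force: [-0.7, 0.0, -0.5]
width: 20.1
grasp_force: 30.0
```

Request:
move_arm([
  [[0,0,-0.04],0,1],
  [[0,0,0],0,1],
  [[0,0,0],0,1],
])

```text
t: 9.68
ee_pos: [447.8, 145.3, 141.0]
orientation: [-0.403, 3.116, -0.0]
ft_force: [-0.3, -0.7, -1.0]
width: 19.9
grasp_force: 30.0
```

Request:
move_arm([
  [[0,0,-0.03],0,1],
  [[0,0,0],0,1],
  [[0,0,0],0,1],
])

```text
t: 9.93
ee_pos: [447.8, 145.3, 141.7]
orientation: [-0.403, 3.116, 0.0]
ft_force: [0.1, -0.3, -1.5]
width: 19.9
grasp_force: 30.0
```

Request:
move_arm([
  [[0,0,-0.03],0,1],
  [[0,0,0],0,1],
  [[0,0,0],0,1],
])

```text
t: 10.18
ee_pos: [447.8, 145.3, 142.4]
orientation: [-0.403, 3.116, -0.0]
ft_force: [0.1, -0.8, -1.5]
width: 19.8
grasp_force: 30.0
```

Request:
move_arm([
  [[0,0,-0.03],0,1],
  [[0,0,0],0,1],
  [[0,0,0],0,1],
])

```text
t: 10.43
ee_pos: [447.7, 145.3, 143.1]
orientation: [0.403, -3.115, 0.0]
ft_force: [-0.5, 0.4, -2.5]
width: 19.6
grasp_force: 30.0
```

Request:
move_arm([
  [[0,0,0],0,1],
])

```text
t: 10.52
ee_pos: [447.7, 145.3, 143.1]
orientation: [0.403, -3.115, 0.0]
ft_force: [0.1, -0.1, -2.4]
width: 19.8
grasp_force: 30.0
```

```bash
cat >> h.py <<'E'
def look(n=6,ref=True):
    import cv2,os
    F=[];Mo=[]
    for i in range(n):
        d=cams.get_image("top"); o=ctrl.get_obs(); F.append(o["ft_force"]); Mo.append(o["moment"])
    m=R.from_rotvec(o["orientation"]).as_matrix()
    b=cams.boxes_of("top","ram")
    print("t",round(o["t"],2),"z",np.round(o["ee_pos"],2),"F",np.mean(F,0).round(2),"sd",np.std(F,0).round(2),"Mtool",(m.T@np.mean(Mo,0)).round(3),"ram",[np.round(x["rect"],1).tolist() for x in b[:1]])
    g=cv2.cvtColor(d["image"],cv2.COLOR_RGB2GRAY); I=cv2.GaussianBlur(g,(5,5),1)[160:240,280:350]
    c=cv2.HoughCircles(cv2.resize(I,None,fx=4,fy=4,interpolation=cv2.INTER_CUBIC),cv2.HOUGH_GRADIENT,1,200,param1=80,param2=20,minRadius=50,maxRadius=100)
    print("disc",None if c is None else (c[0,0]/4).round(2))
E
python3 -c "
from h import *
look()"
```

```text
t 10.82 z [447.74 145.33 143.12] F [ 0.57  0.25 -3.05] sd [0.4  0.4  0.52] Mtool [-0.037  0.038 -0.031] ram [[311.4, 196.6, 47.6, 34.1]]
disc None
```

Request:
move_arm([
  [[0,0,-0.03],0,1],
  [[0,0,0],0,1],
  [[0,0,0],0,1],
])

```text
t: 11.12
ee_pos: [447.7, 145.3, 143.9]
orientation: [0.403, -3.115, 0.0]
ft_force: [0.7, -0.1, -4.7]
width: 20.1
grasp_force: 30.0
```

Request:
move_arm([
  [[0,0,-0.03],0,1],
  [[0,0,0],0,1],
  [[0,0,0],0,1],
])

```text
t: 11.37
ee_pos: [447.6, 145.3, 144.6]
orientation: [0.403, -3.115, 0.0]
ft_force: [0.1, -0.7, -3.9]
width: 19.7
grasp_force: 30.0
```

```bash
python3 -c "
from h import *
look()"
```

```text
t 11.67 z [447.61 145.28 144.61] F [-0.   -0.17 -4.21] sd [0.41 0.37 0.38] Mtool [-0.053  0.303  0.015] ram [[310.6, 198.6, 45.5, 35.3]]
disc None
```

Request:
move_arm([
  [[0,0,-0.03],0,1],
  [[0,0,0],0,1],
  [[0,0,0],0,1],
])

```text
t: 11.97
ee_pos: [447.5, 145.2, 145.4]
orientation: [0.403, -3.115, 0.0]
ft_force: [-1.2, -0.3, -3.3]
width: 20.1
grasp_force: 30.0
```

Request:
move_arm([
  [[0,0,-0.03],0,1],
  [[0,0,0],0,1],
  [[0,0,0],0,1],
])

```text
t: 12.22
ee_pos: [447.5, 145.2, 146.1]
orientation: [0.403, -3.115, 0.0]
ft_force: [-1.7, -1.8, -4.0]
width: 20.0
grasp_force: 30.0
```

```bash
python3 -c "
from h import *
look()"
```

```text
t 12.52 z [447.68 145.31 146.14] F [-1.81 -1.15 -4.41] sd [0.26 0.3  0.35] Mtool [-0.022  0.636  0.014] ram [[309.9, 198.5, 48.6, 31.4]]
disc None
```

```bash
cat >> h.py <<'E'
def ram(save=None):
    import cv2
    g=cv2.imread("pics/side0.png"); T=g[161:195,324:363]
    I=cams.get_image("side")["image"][...,::-1].copy()
    if save: cv2.imwrite(save,cv2.resize(I[150:290,230:390],None,fx=4,fy=4,interpolation=cv2.INTER_CUBIC))
    r=cv2.matchTemplate(I[140:270,310:380],T,cv2.TM_CCOEFF_NORMED); _,s,_,p=cv2.minMaxLoc(r)
    print("t",round(ctrl.get_obs()["t"],2),"side disc shift",p[0]+310-324,p[1]+140-161,round(s,2))
E
python3 -c "
from h import *
ram()"
```

```text
t 12.62 side disc shift 0 0 0.99
```

Not released yet, so I go on up in small steps.

Request:
move_arm([
  [[0,0,-0.02],0,1],
  [[0,0,0],0,1],
  [[0,0,0],0,1],
  [[0,0,0],0,1],
  [[0,0,0],0,1],
])

```text
t: 13.03
ee_pos: [448.3, 145.5, 146.9]
orientation: [-0.402, 3.115, 0.0]
ft_force: [-0.2, -0.2, -3.4]
width: 19.7
grasp_force: 30.0
```

```bash
python3 -c "
from h import *
ram();look(4);ram()"
```

```text
t 13.08 side disc shift 0 4 0.85
t 13.28 z [448.25 145.47 146.86] F [ 0.01  0.27 -2.52] sd [0.23 0.5  0.33] Mtool [-0.055  0.092 -0.015] ram [[310.6, 198.7, 46.9, 31.3]]
disc None
t 13.38 side disc shift 0 7 0.83
```

It has released and is sinking. I hold.

Request:
move_arm([
  [[0,0,0],0,1],
  [[0,0,0],0,1],
  [[0,0,0],0,1],
  [[0,0,0],0,1],
  [[0,0,0],0,1],
  [[0,0,0],0,1],
  [[0,0,0],0,1],
  [[0,0,0],0,1],
  [[0,0,0],0,1],
  [[0,0,0],0,1],
  [[0,0,0],0,1],
  [[0,0,0],0,1],
  [[0,0,0],0,1],
  [[0,0,0],0,1],
  [[0,0,0],0,1],
  [[0,0,0],0,1],
  [[0,0,0],0,1],
  [[0,0,0],0,1],
  [[0,0,0],0,1],
  [[0,0,0],0,1],
])

```text
t: 15.05
ee_pos: [447.8, 145.3, 146.7]
orientation: [0.403, -3.116, 0.0]
ft_force: [1.1, -0.7, -2.4]
width: 20.1
grasp_force: 30.0
```

```bash
python3 -c "
from h import *
ram();look(4);ram()"
```

```text
t 15.1 side disc shift -1 26 0.74
t 15.3 z [447.82 145.33 146.69] F [ 0.7   0.19 -2.43] sd [0.23 0.46 0.32] Mtool [-0.054 -0.052 -0.001] ram [[310.8, 203.4, 44.4, 29.4]]
disc None
t 15.4 side disc shift -1 28 0.71
```

Request:
move_arm([
  [[0,0,0],0,1],
  [[0,0,0],0,1],
  [[0,0,0],0,1],
  [[0,0,0],0,1],
  [[0,0,0],0,1],
  [[0,0,0],0,1],
  [[0,0,0],0,1],
  [[0,0,0],0,1],
  [[0,0,0],0,1],
  [[0,0,0],0,1],
  [[0,0,0],0,1],
  [[0,0,0],0,1],
  [[0,0,0],0,1],
  [[0,0,0],0,1],
  [[0,0,0],0,1],
  [[0,0,0],0,1],
  [[0,0,0],0,1],
  [[0,0,0],0,1],
  [[0,0,0],0,1],
  [[0,0,0],0,1],
])

```text
t: 17.07
ee_pos: [447.8, 145.3, 146.7]
orientation: [0.403, -3.116, -0.0]
ft_force: [0.2, 0.7, -2.8]
width: 19.8
grasp_force: 30.0
```

```bash
python3 -c "
from h import *
ram();look(4);ram('pics/side5.png')"
```

```text
t 17.12 side disc shift -1 28 0.71
t 17.32 z [447.81 145.33 146.69] F [ 1.41 -0.06 -2.4 ] sd [0.54 0.24 0.43] Mtool [-0.024 -0.063  0.007] ram [[325.6, 245.0, 2.1, 11.8]]
disc None
t 17.42 side disc shift -1 28 0.71
```

View pics/side5.png

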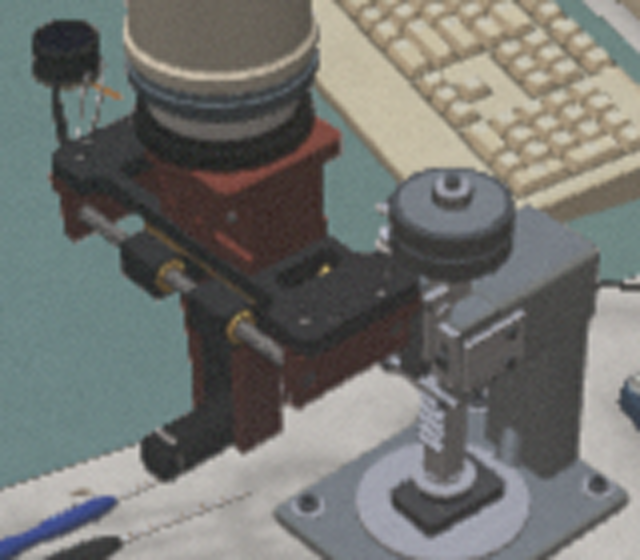

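The side picture shows the pad resting on the battery at crop (447,485), with the ram steady at a 28 px shift. I lower the bar off the tail, back out, and return to the mat.

Request:
move_arm([
  [[0,0,0.05],0,1],
  [[0,0,0.05],0,1],
  [[0,0,0.1],0,1],
  [[0,0,0.2],0,1],
  [[0,0,0.2],0,1],
  [[0,0,0],0,1],
  [[0.25,0,0],0,1],
  [[0.3,0,0],0,1],
  [[0.4,0,0],0,1],
  [[0.4,0,0],0,1],
  [[0.4,0,0],0,1],
  [[0.4,0,0],0,1],
])

```text
t: 18.42
ee_pos: [394.5, 131.3, 131.8]
orientation: [0.403, -3.116, 0.0]
ft_force: [-0.5, -0.9, -1.4]
width: 20.0
grasp_force: 30.0
```

Request:
move_arm([
  [[-0.41,0.68,0],0,1],
  [[-0.41,0.68,0],0,1],
  [[-0.41,0.68,0],0,1],
  [[-0.41,0.68,0],0,1],
  [[-0.41,0.68,0],0,1],
  [[-0.41,0.68,0],0,1],
  [[-0.41,0.68,0],0,1],
  [[-0.41,0.68,0],0,1],
  [[-0.41,0.68,0],0,1],
  [[-0.41,0.68,0],0,1],
  [[-0.41,0.68,0],0,1],
  [[-0.41,0.68,0],0,1],
  [[-0.41,0.68,0],0,1],
  [[-0.41,0.68,0],0,1],
  [[0,0,0],0.93,1],
  [[0,0,0],0.93,1],
  [[0,0,0],0.93,1],
  [[0,0,0],0.93,1],
  [[0,0,0],0,1],
])

```text
t: 20.0
ee_pos: [473.4, 397.9, 131.7]
orientation: [-0.11, -3.139, 0.0]
ft_force: [1.0, 0.0, -0.7]
width: 19.8
grasp_force: 30.0
```

```bash
python3 - <<'E'
from h import *
import cv2
ram(); o,m=obs(); to([474.2,397.8,4.9],o,m)
d=cams.get_image("side"); C=cam(d); P=o["ee_pos"]+[0,0,7.1]
for n,k in(("tip",-85.5),("handle end",54)): print(n,((proj(C,P-m[:,0]*(-k))-[180,150])*4).round())
cv2.imwrite("pics/side6.png",cv2.resize(d["image"][150:290,180:370,::-1],None,fx=4,fy=4,interpolation=cv2.INTER_CUBIC))
E
```

```text
t 20.05 side disc shift -1 28 0.77
t 20.05 pos [473.5 398.  131.7] xang 176.22 z [-0. -0. -1.] F [-0.   -1.11 -1.39] M [0.06 0.01 0.04] w 20.1 30.0 q6 -0.83
tool units [-2.800e-02 -4.000e-03  5.072e+00]
tip [430. 108.]
handle end [186. 167.]
```

View pics/side6.png

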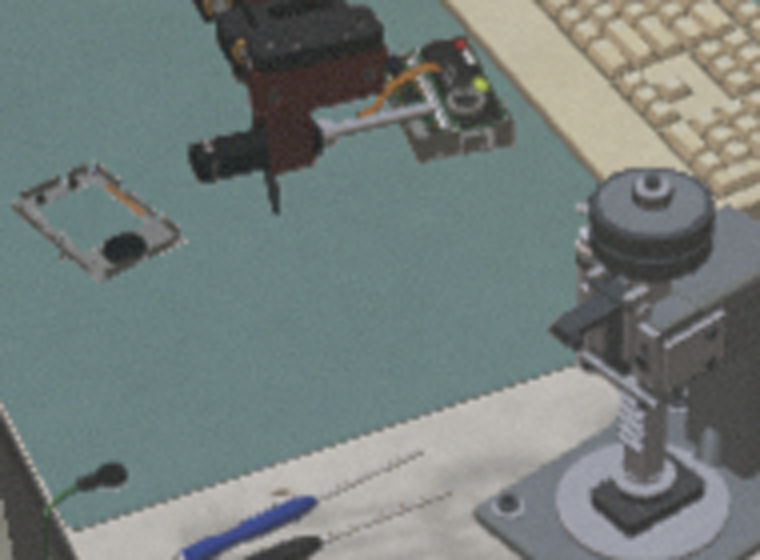

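The side picture shows the bar level in the gripper (tip (433,108), handle end (195,162)) and the pad still on the battery. I lower the bar.

Request:
move_arm([
  [[-0.03,0,0.5],0,1],
  [[0,0,0.8],0,1],
  [[0,0,0.8],0,1],
  [[0,0,0.8],0,1],
  [[0,0,0.8],0,1],
  [[0,0,0.6],0,1],
  [[0,0,0.4],0,1],
  [[0,0,0.2],0,1],
  [[0,0,0.1],0,1],
  [[0,0,0],0,1],
  [[0,0,0],0,1],
])

```text
t: 21.02
ee_pos: [475.3, 398.6, 7.3]
orientation: [0.106, 3.139, 0.001]
ft_force: [0.2, -0.1, -0.8]
width: 19.8
grasp_force: 30.0
```

Request:
move_arm([
  [[0,0,0.02],0,1],
  [[0,0,0.02],0,1],
  [[0,0,0],0,1],
  [[0,0,0],0,1],
])

```text
t: 21.35
ee_pos: [475.0, 398.4, 6.1]
orientation: [0.106, 3.139, 0.001]
ft_force: [-1.1, -0.3, -0.6]
width: 19.9
grasp_force: 30.0
```

Request:
move_arm([
  [[0,0,0.03],0,1],
  [[0,0,0.0],0,1],
  [[0,0,0],0,1],
  [[0,0,0],0,0.8],
  [[0,0,0],0,0.6],
  [[0,0,0],0,0.4],
  [[0,0,0],0,0.2],
  [[0,0,0],0,0],
  [[0,0,0],0,0],
  [[0,0,0],0,0],
  [[0,0,0],0,0],
  [[0,0,0],0,0],
  [[0,0,0],0,0],
  [[0,0,0],0,0],
  [[0,0,0],0,0],
])

```text
t: 22.6
ee_pos: [474.9, 398.3, 4.9]
orientation: [0.106, 3.14, -0.0]
ft_force: [0.4, -0.4, -0.6]
width: 87.1
grasp_force: 0.0
```

Request:
move_arm([
  [[0,0,-0.2],0,0],
  [[0,0,-0.5],0,0],
  [[0,0,-1],0,0],
  [[0,0,-1],0,0],
  [[0,0,-1],0,0],
  [[0,0,-1],0,0],
  [[0,0,-1],0,0],
  [[0,0,-1],0,0],
  [[0,0,0],0,0],
  [[0,0,0],0,0],
])

```text
t: 23.43
ee_pos: [475.7, 399.0, 175.1]
orientation: [0.106, 3.136, 0.005]
ft_force: [-0.2, -0.3, -0.3]
width: 87.5
grasp_force: 0.0
```

```bash
python3 - <<'E'
from h import *
import cv2
ram('pics/x.png'); obs()
d=cams.get_image("wrist"); cv2.imwrite("pics/w7.png",d["image"][...,::-1])
for c in ("side","top"):
    cams.get_image(c)
    for n in("release_bar","loupe","parts_dish","lens_cap"): print(c,n,[np.round(b["rect"]).tolist() for b in cams.boxes_of(c,n)[:1]])
E
```

```text
t 23.48 side disc shift -1 28 0.76
t 23.48 pos [474.9 398.3 173.4] xang 176.13 z [ 0.001  0.001 -1.   ] F [-0.21 -0.21 -0.13] M [-0.01  0.06 -0.02] w 87.9 0.0 q6 -0.82
side release_bar [[261.0, 233.0, 46.0, 20.0]]
side loupe [[326.0, 378.0, 23.0, 18.0]]
side parts_dish [[426.0, 348.0, 50.0, 35.0]]
side lens_cap [[342.0, 250.0, 89.0, 122.0]]
top release_bar [[214.0, 234.0, 5.0, 18.0]]
top loupe [[317.0, 208.0, 71.0, 93.0]]
top parts_dish [[428.0, 192.0, 42.0, 37.0]]
top lens_cap [[425.0, 246.0, 25.0, 26.0]]
```

View pics/w7.png

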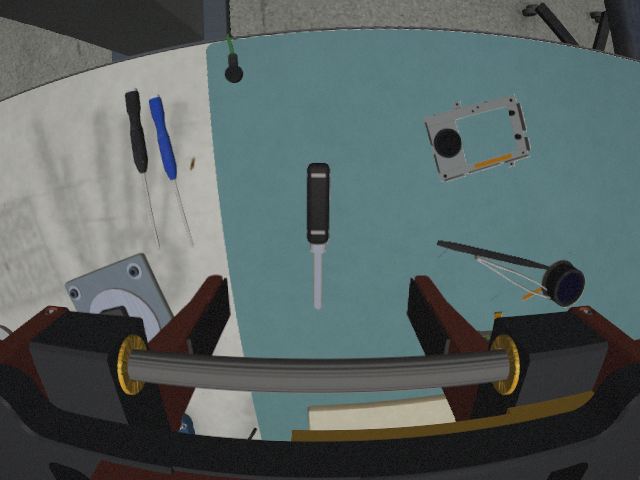

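The wrist picture shows the bar flat on the mat at (318,235), the gripper clear of it, and nothing else moved. I hand the job in.

```bash
python3 -c "
from h import *
print(ctrl.close_job())"
```

```text
the job is handed in; nothing more can be done
None
```

The job is handed in after about 24 s on the robot's clock: the pawl was lifted gently, the weight sank until its pad rested on the battery, and the bar lies flat on its mat clear of the press.

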